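Seat the ring carrier and start the weld

TASK

With the fingertips, push the ring carrier along its track by its blue rear face until it is fully home against the yellow stop, without lifting or tipping it or touching the ring or its post. Then press the green button on the console gently, all the way down, and withdraw so that it springs back up. Do not touch the other buttons, and leave everything else on the bench where it is.

Things in the scene. Friction and masses are not known exactly. Their poses are not given: they have to be found in the camera images.
- track: fixed dark steel plate 340 (its x) x 130 (y) x 12 mm thick, origin centred on its underside, on the table. Two aluminium guide rails along x (tops 24 mm above the table, inner faces at y = +-46.5 mm) make a channel, open above and at its -x end, closed at +x by the yellow stop. The white weld head, 115 mm tall, stands beyond, x = 150 to 340 mm. The carrier is pushed along +x
- stop_face (a point): middle of the yellow stop bar's face that the carrier meets: x = +130 mm in the track's frame, 24 mm above the table; the bar's top is 36 mm above the table
- carrier: loose aluminium block in the channel, 88 (x) x 90 (y) x 28 mm, 0.25 to 0.5 kg, origin centred on its underside 12 mm above the table, axes like the track's. A thin post at x = +25 mm holds a gold ring, top 75 mm above the underside. Fully home its front face (x = +44 mm) meets the stop: origin at x = +86 mm in the track's frame. Starts 100 to 150 mm short of that; slides with 1 to 4 N
- push_pad (a point): middle of the blue push pad (88 mm wide, 26 mm tall) that covers the carrier's rear (-x) face: x = -44 mm, 14 mm above the carrier's underside
- ring_post: the thin steel post with the upright gold ring, fixed on the carrier (its origin and axes are the carrier's): post foot 18 mm across at x = +25 mm, ring 25 mm across; delicate, not to be touched
- console: fixed white control box 190 x 190 x 50 mm tall, origin at the centre of its underside. Its top bears four round push buttons of equal size, in a 2 x 2 pattern 84 mm apart; which colour is where varies
- green_top (a point): centre of the top face of the green button's cap (30 mm across), 72 mm above the table when up, 10 mm above its housing; moves down with it; the one to press
- green (a joint): travel of the green button, m: 0 is up, 0.006 fully down, straight down; spring, about 4 N fully down
- green_base: black round housing of the green button with its cap, fixed on the console, origin at its underside 50 mm above the table
- red_top (a point): centre of the top face of the red button's cap (30 mm across), 72 mm above the table when up, 10 mm above its housing; moves down with it; leave alone
- red (a joint): travel of the red button, m: 0 is up, 0.006 fully down, straight down; spring, about 4 N fully down
- red_base: black round housing of the red button with its cap, fixed on the console, origin at its underside 50 mm above the table
- yellow_top (a point): centre of the top face of the yellow button's cap (30 mm across), 72 mm above the table when up, 10 mm above its housing; moves down with it; leave alone
- yellow (a joint): travel of the yellow button, m: 0 is up, 0.006 fully down, straight down; spring, about 4 N fully down
- yellow_base: black round housing of the yellow button with its cap, fixed on the console, origin at its underside 50 mm above the table
- blue_top (a point): centre of the top face of the blue button's cap (30 mm across), 72 mm above the table when up, 10 mm above its housing; moves down with it; leave alone
- blue (a joint): travel of the blue button, m: 0 is up, 0.006 fully down, straight down; spring, about 4 N fully down
- blue_base: black round housing of the blue button with its cap, fixed on the console, origin at its underside 50 mm above the table
- flux_jar: loose amber glass jar, 48 mm across, 55 mm tall, origin at its underside; a bystander
- mandrel: loose steel ring mandrel standing upright, foot 52 mm across, 100 mm tall, origin at its underside; a bystander
- gift_box: loose red jewellery box, 70 x 70 x 45 mm, origin at its underside; a bystander
- eye_cap: loose black rubber eyepiece ring lying flat, 44 mm across, 18 mm tall, origin at its underside; a bystander
- screwdriver: loose screwdriver with wooden handle lying on the table, 150 mm long, along its x axis; a bystander
- pliers: loose pliers with orange handles lying on the table, 140 mm long, along x, 12 mm tall; a bystander

How it is judged:
By the outcome, as a careful person would: the job done as asked, in the order asked, and still so for the second after the job is handed in, with the robot touching nothing.
It also fails if it takes over 48 s, if anything falls off the work surface, if the arm or the gripper's body presses on something with over 40 N, if the wrist force passes 120 N, or if a joint passes its speed limit or range.

ROBOT

A 6-joint arm with a two-finger parallel gripper is mounted at the origin on the work surface. World frame = base frame: x ahead of the robot, y to its left, z up, the work surface at z = 0. Lengths are in m, angles in degrees, forces in N, time in s.
With the tool pointing down it reaches from about 0.25 to 0.725 m from the base axis. Payload 9.7 kg.
Tool frame: the origin (TCP) lies between the finger pads; the fingertips stand 19 mm ahead of it and the grasp point (between the pads) is the TCP; z points along the fingers, y is the line along which they close (so a half turn about z gives the same grasp; the last joint's range is limited). The gripper opens to 85 mm and grips with 20 to 120 N. Pads are 22 mm wide; open, the fingers measure 114 mm over their backs; the gripper's body (76 mm by 85 mm) begins 54 mm behind the grasp point. The pads swing forward as they close: fully open they stand 13 mm farther back than shut.
Start: joints at [-74.599, 4.979, 10.078, 95.1, 0, 90], TCP at [0.146, -0.53, 0.25] pointing down, gripper open.
Joint ranges: [-179.16, 179.16], [-48.56, 103.87], [-65.8, 70.77], [-126.05, 130.52], [-82.76, 87.17], [-180, 180]. Speed limits (degrees/s): [127.2, 127.2, 147.25, 180, 180, 180].

INTERFACE

Orientations are given as [roll, pitch, yaw] about the fixed x, y, z axes, in that order (R = Rz(yaw) Ry(pitch) Rx(roll)).
In Python, from workcell import bot gives the robot as it stands. The module is installed in compiled form; this text tells all that it offers.
- The arm moves only by the shell command python3 -m crank 'ROWS' [OPENING] [FORCE]. ROWS is JSON, a list that holds one entry, the list of rows, each a list of 6 numbers: the shift along the world's x, y, z as a fraction of full scale, then the turn, a rotation vector about the world's x, y, z as a fraction of full scale. In form: [[[x, y, z, wx, wy, wz], ...]]. A call has 1 to 20 rows; each row shifts and turns the commanded pose from where the row before left it; what a row does not reach is not made up. Full scale, the value 1, is 20 mm for a shift and 0.12 rad for a turn. A row lasts 1/12 s, in which the tool goes at most 41.7 mm and 7.16 degrees, less where a joint would pass 70% of its speed; a pose out of reach is approached as far as the arm can. A call with a number of a shift or a turn outside -1 to 1 is refused whole. A call with a gripper value outside its range is refused whole. OPENING is the opening, from 0 (shut) to 1 (fully open), set as the call begins (- or left out, the last holds). The fingers move at their own pace and stop on an object; FORCE is the grip in N (left out, the last holds). Time passes only in rows, so rows that do not move let the fingers close. It gives the time, the measured TCP pose, the force, the opening and the grip force at its end, in the units of the state.
- bot.get_obs(): the state, without advancing time (a new reading comes with each control period).
- bot.camera(name): name is "scene" or "top" or "wrist"; returns the picture (420x560x3 uint8, red, green, blue); there is no depth.
- bot.camera_model(name): a dict with "vertical_fov" (degrees; the focal length in pixels is half the picture's height over the tangent of half this angle, whatever the lens; pixels are square), "cx", "cy" (the principal point, pixels), "R" (3x3) and "t" (3): a world point X has camera coordinates R X + t. Camera axes: x right, y down, z forward; pixel columns grow to the right and rows downward; lengths in m; the calibration is good to about 2 mm. The wrist camera is an equidistant fisheye: a pixel r from the principal point sees the ray r / f radians off the axis. A picture is of the moment at which its call begins: read the wrist's pose just before it. camera_model takes no time and is no camera call; for the wrist camera it gives the pose at the moment of the call.
- bot.job_done(): hands the job in; it is judged then, once.
The state is a dict: "time": time; "q": joint angles; "qd": joint speeds; "joint_efforts": joint torques, N m; "ee_pos": TCP position; "tcp_rot": TCP orientation; "wrist_force": force on the tool from outside, world axes, zero at the start; "torque": the same for the moment, N m; "opening": finger opening in m; "grasp_force": force on a finger pad.
Only numpy, scipy, OpenCV 4.12 (cv2) and the standard library are available. Lean on these libraries where they do the work, as an engineer would, in place of code of your own. Each camera call takes 0.05 s, during which the arm holds its last target. There are 200 camera calls.

## Working session

There is one attempt and no reset: what is moved stays moved. The work goes in short steps, Python scripts to look and compute and a shell command to move; the robot and the scene stay as the last step left them, time stands still between calls to the robot, and variables do not carry over. Pictures are saved under pics/ and viewed, at most 10 in all, crops included, and the job is handed in when it is done.

```bash
mkdir -p pics
cat > h.py <<'E'
from workcell import bot
import numpy as np, cv2, json
def snap(n,f):
    im=bot.camera(n); cv2.imwrite('pics/'+f,im[:,:,::-1]); return im
def ray(n,u,v,m=None):
    m=m or bot.camera_model(n); f=210/np.tan(np.radians(m['vertical_fov'])/2)
    R=np.array(m['R']);t=np.array(m['t']); d=np.array([(u-m['cx'])/f,(v-m['cy'])/f,1.])
    return -R.T@t, R.T@d
def at(n,u,v,z):
    c,d=ray(n,u,v); return c+d*(z-c[2])/d[2]
def px(n,X):
    m=bot.camera_model(n); f=210/np.tan(np.radians(m['vertical_fov'])/2)
    p=np.array(m['R'])@X+m['t']; return p[:2]/p[2]*f+[m['cx'],m['cy']]
E
python3 - <<'E'
from h import *
a=snap('top','top.png');b=snap('scene','scene.png')
print(bot.get_obs())
for n in('top','scene'):print(n,bot.camera_model(n))
E
```

```text
{'time': 0.1, 'q': array([-7.45979094e+01,  5.00770175e+00,  1.00396990e+01,  9.50992570e+01,
       -1.57741648e-03,  8.99985632e+01]), 'qd': array([ 0.03829015, -0.043674  , -0.02469413,  0.03882454,  0.01853945,
        0.0256246 ]), 'joint_efforts': array([ 2.66749566e-04, -5.21561265e+01,  4.65653300e+01,  1.60342403e-02,
        8.11415430e-05, -1.35213637e-05]), 'ee_pos': array([ 0.14602109, -0.53007825,  0.24966263]), 'tcp_rot': array([-1.79932740e+02,  1.57572874e-03,  1.54035293e+01]), 'wrist_force': array([-0.14626662, -0.03021645, -0.0577948 ]), 'torque': array([-0.00392985,  0.02580305, -0.01656043]), 'grasp_force': 0.0, 'opening': 0.08498749115143474}
top {'vertical_fov': 43.69216958281636, 'cx': 281.8513905954235, 'cy': 212.0631254028797, 'R': array([[ 0.00777042, -0.99983598,  0.01635939],
       [-0.99032339, -0.00996134, -0.13842091],
       [ 0.13856117, -0.0151255 , -0.99023837]]), 't': array([-0.06804359,  0.55882261,  1.19958142])}
scene {'vertical_fov': 46.99820229331776, 'cx': 279.13194695843345, 'cy': 209.91810689691954, 'R': array([[-0.51217187,  0.85878429, -0.01301978],
       [ 0.64699399,  0.37580345, -0.6634535 ],
       [-0.56487057, -0.34822594, -0.74810423]]), 't': array([ 0.31000642, -0.27283716,  1.42036369])}
```

View pics/top.png

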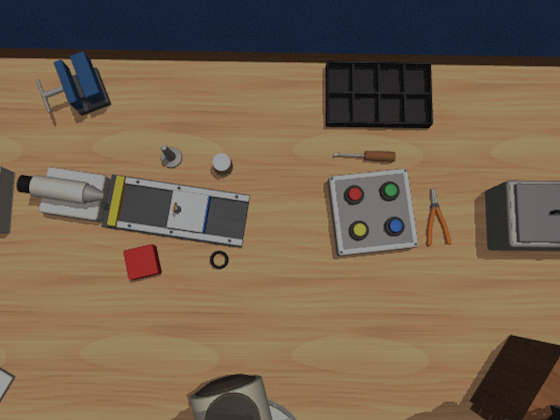

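View pics/scene.png

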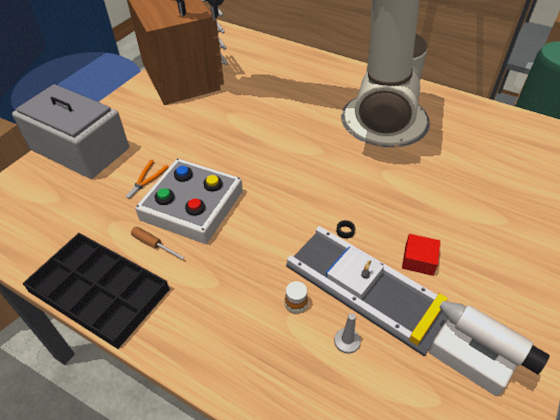

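The top view shows the track from (110,205) to (248,218), with the yellow stop at (116,201) and the blue pad at (207,213). The green button is at (391,191). I'll enlarge crops of both to measure them.

Run:
```python
from h import *
a=cv2.imread('pics/top.png');b=cv2.imread('pics/scene.png')
c=cv2.resize(a[165:255,95:255],None,fx=5,fy=5,interpolation=cv2.INTER_CUBIC);cv2.imwrite('pics/c1.png',np.clip(c*1.5,0,255))
c=cv2.resize(b[220:350,280:450],None,fx=4.6,fy=4.6,interpolation=cv2.INTER_CUBIC);cv2.imwrite('pics/c2.png',c)
# green cap centroid, both cams
for n,i,(u0,v0) in(('top',a,(391,191)),('scene',b,(164,195))):
    w=i[v0-14:v0+14,u0-14:u0+14].astype(int)
    m=(w[:,:,1]>w[:,:,2]+40)&(w[:,:,1]>w[:,:,0]+30)
    y,x=np.nonzero(m);u,v=x.mean()+u0-14,y.mean()+v0-14
    print(n,u,v,m.sum(),at(n,u,v,.072))
for p in((355,195),(360,230),(396,226),(391,191)):print(p,at('top',*p,.072))
```

```text
top 390.4051724137931 189.5948275862069 116 [ 0.61011942 -0.31450383  0.072     ]
scene 163.00877192982455 193.0 114 [ 0.6141175  -0.30923385  0.072     ]
(355, 195) [ 0.59649814 -0.23186058  0.072     ]
(360, 230) [ 0.51505026 -0.24242762  0.072     ]
(396, 226) [ 0.52509472 -0.3256406   0.072     ]
(391, 191) [ 0.60681674 -0.31582115  0.072     ][ WARN:0@0.066] global loadsave.cpp:1063 imwrite_ Unsupported depth image for selected encoder is fallbacked to CV_8U.
```

View pics/c1.png

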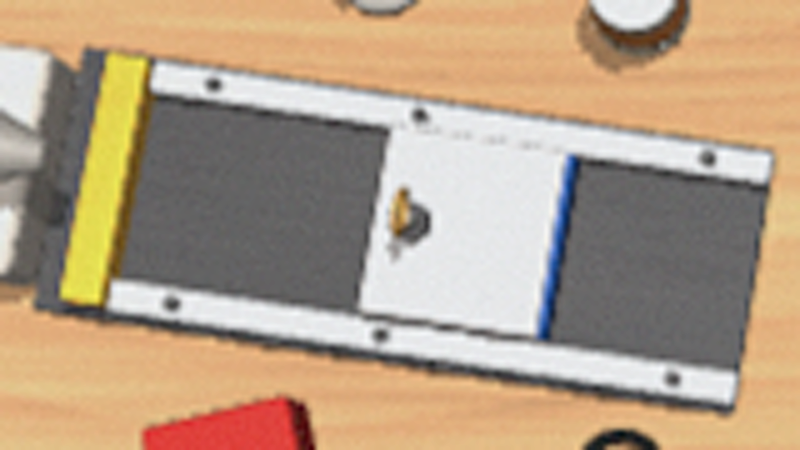

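View pics/c2.png

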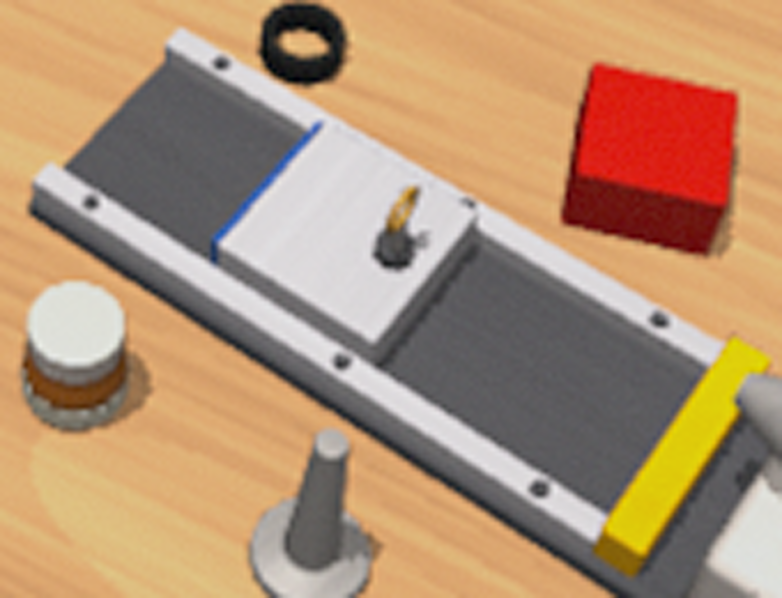

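Run:
```python
from h import *
T=lambda u,v,z:at('top',u/5+95,v/5+165,z)
S=lambda u,v,z:at('scene',u/4.6+280-.4,v/4.6+220-.4,z)
for nm,f,ps in(('top',T,[('padL',578,157,.039),('padR',547,339,.039),('stopA',150,60,.036),('stopB',106,304,.036),('railA',773,150,.024),('railB',738,374,.024)]),
 ('scene',S,[('padA',215,240,.039),('padB',321,122,.039),('stopA',598,548,.036),('stopB',732,338,.036),('railA',36,172,.024),('railB',176,32,.024)])):
    P={k:f(u,v,z) for k,u,v,z in ps}
    for k in P: print(nm,k,P[k].round(4))
    pk=[k for k in P]
    for i in(0,2,4): print('mid',((P[pk[i]]+P[pk[i+1]])/2).round(4),'len',np.linalg.norm(P[pk[i]]-P[pk[i+1]]).round(4),'dir',np.degrees(np.arctan2(*(P[pk[i]]-P[pk[i+1]])[1::-1])).round(2))
    m=[(P[pk[i]]+P[pk[i+1]])/2 for i in(0,2,4)]
    print('pad->stop',np.linalg.norm((m[1]-m[0])[:2]),'rail->stop',np.linalg.norm((m[1]-m[2])[:2]),'yaw',np.degrees(np.arctan2(*(m[1]-m[2])[1::-1])))
```

```text
top padL [0.5953 0.1062 0.039 ]
top padR [0.5085 0.1184 0.039 ]
top stopA [0.6405 0.3113 0.036 ]
top stopB [0.5234 0.3261 0.036 ]
top railA [0.6022 0.0145 0.024 ]
top railB [0.4941 0.0294 0.024 ]
mid [0.5519 0.1123 0.039 ] len 0.0876 dir -8.02
mid [0.5819 0.3187 0.036 ] len 0.1181 dir -7.23
mid [0.5482 0.022  0.024 ] len 0.1091 dir -7.82
pad->stop 0.2086005106814298 rail->stop 0.2986327497683779 yaw 83.5098199995261
scene padA [0.5977 0.1116 0.039 ]
scene padB [0.5121 0.1243 0.039 ]
scene stopA [0.6521 0.3163 0.036 ]
scene stopB [0.5272 0.3312 0.036 ]
scene railA [0.5965 0.0163 0.024 ]
scene railB [0.4862 0.0336 0.024 ]
mid [0.5549 0.118  0.039 ] len 0.0866 dir -8.47
mid [0.5896 0.3237 0.036 ] len 0.1258 dir -6.8
mid [0.5414 0.0249 0.024 ] len 0.1116 dir -8.9
pad->stop 0.2086599306327974 rail->stop 0.3026389949488727 yaw 80.82480367164376
```

The two views agree. The track yaw is about 82°, the pad is at about (0.5535, 0.115) and the push is about 120 mm. I'll move to the staging point with the fingers shut.

```bash
R='x'; python3 -m crank '[[[0.65,0.98,0,0,0,0.31],[0.65,0.98,0,0,0,0.31],[0.65,0.98,0,0,0,0.31],[0.65,0.98,0,0,0,0.31],[0.65,0.98,0,0,0,0.31],[0.65,0.98,0,0,0,0.31],[0.65,0.98,0,0,0,0.31],[0.65,0.98,0,0,0,0.31],[0.65,0.98,0,0,0,0.31],[0.65,0.98,0,0,0,0.31],[0.65,0.98,0,0,0,0.31],[0.65,0.98,0,0,0,0.31],[0.65,0.98,0,0,0,0.31],[0.65,0.98,0,0,0,0.31],[0.65,0.98,0,0,0,0.31],[0.65,0.98,0,0,0,0.31]]]' 0; python3 -m crank '[[[0.65,0.98,0,0,0,0.31],[0.65,0.98,0,0,0,0.31],[0.65,0.98,0,0,0,0.31],[0.65,0.98,0,0,0,0.31],[0.65,0.98,0,0,0,0.31],[0.65,0.98,0,0,0,0.31],[0.65,0.98,0,0,0,0.31],[0.65,0.98,0,0,0,0.31],[0.65,0.98,0,0,0,0.31],[0.65,0.98,0,0,0,0.31],[0.65,0.98,0,0,0,0.31],[0.65,0.98,0,0,0,0.31],[0.65,0.98,0,0,0,0.31],[0.65,0.98,0,0,0,0.31],[0.65,0.98,0,0,0,0.31],[0,0,0,0,0,0]]]'
```

```text
time: 1.43
ee_pos: [0.3544, -0.2155, 0.2501]
tcp_rot: [-180.0, 0.0, 49.6]
wrist_force: [1.1, -0.3, -0.2]
opening: -0.0002
grasp_force: 0.0
time: 2.77
ee_pos: [0.5504, 0.0801, 0.2489]
tcp_rot: [-179.9, -0.0, 81.7]
wrist_force: [1.0, -0.5, 0.1]
opening: 0.0001
grasp_force: 0.0
```

```bash
python3 -m crank '[[[0,0,-1,0,0,0],[0,0,-1,0,0,0],[0,0,-1,0,0,0],[0,0,-1,0,0,0],[0,0,-1,0,0,0],[0,0,-1,0,0,0],[0,0,-1,0,0,0],[0,0,-0.8,0,0,0],[0,0,-0.7,0,0,0],[0,0,-0.5,0,0,0],[0,0,-0.5,0,0,0],[0,0,0,0,0,0],[0,0,0,0,0,0]]]'
python3 - <<'E'
from h import *
a=snap('scene','s3.png'); 
cv2.imwrite('pics/c3.png',cv2.resize(cv2.cvtColor(a,cv2.COLOR_RGB2BGR)[180:320,260:430],None,fx=4.2,fy=4.2,interpolation=cv2.INTER_CUBIC))
p=bot.get_obs()['ee_pos'];print(p)
for dz in(0,-.019,-.032):
    u=px('scene',p+[0,0,dz]);print(dz,u,(u-[260,180])*4.2)
E
```

```text
time: 3.85
ee_pos: [0.5489, 0.0772, 0.0602]
tcp_rot: [-180.0, 0.0, 81.5]
wrist_force: [0.4, -0.5, 1.5]
opening: 0.0001
grasp_force: 0.0
[0.5493003  0.0773298  0.06086048]
0 [323.02046989 243.07837113] [264.68597352 264.92915876]
-0.019 [322.54097384 248.41857484] [262.67209014 287.35801431]
-0.032 [322.22029607 251.99000081] [261.32524349 302.35800341]
```

View pics/c3.png

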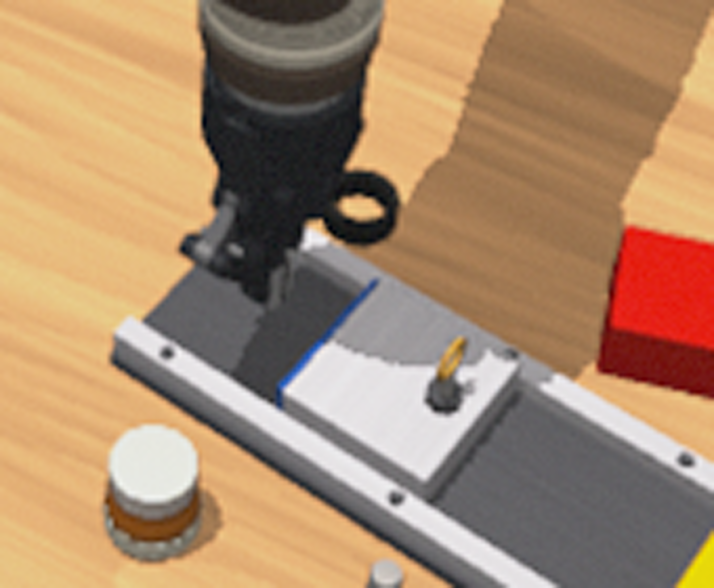

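```bash
python3 -m crank '[[[0,0,-0.4,0,0,0],[0,0,-0.35,0,0,0],[0.07,0.5,0,0,0,0],[0.07,0.5,0,0,0,0]]]'; python3 -m crank '[[[0.02,0.15,0,0,0,0],[0.02,0.15,0,0,0,0],[0.02,0.15,0,0,0,0],[0.02,0.15,0,0,0,0],[0.02,0.15,0,0,0,0],[0.02,0.15,0,0,0,0]]]';python3 -m crank '[[[0.02,0.15,0,0,0,0],[0.02,0.15,0,0,0,0],[0.02,0.15,0,0,0,0],[0.02,0.15,0,0,0,0],[0.02,0.15,0,0,0,0],[0.02,0.15,0,0,0,0]]]'
```

```text
time: 4.23
ee_pos: [0.5516, 0.0978, 0.0448]
tcp_rot: [-180.0, 0.0, 81.4]
wrist_force: [-0.2, -0.5, 1.1]
opening: -0.0
grasp_force: 0.0
time: 4.73
ee_pos: [0.5544, 0.1153, 0.0455]
tcp_rot: [180.0, 0.0, 81.5]
wrist_force: [-1.2, -3.6, 1.8]
opening: -0.0003
grasp_force: 1.9
time: 5.23
ee_pos: [0.5568, 0.1335, 0.0454]
tcp_rot: [180.0, 0.0, 81.5]
wrist_force: [-1.3, -5.6, 3.9]
opening: -0.0002
grasp_force: 2.6
```

```bash
python3 -m crank '[[[0.035,0.25,0,0,0,0],[0.035,0.25,0,0,0,0],[0.035,0.25,0,0,0,0],[0.035,0.25,0,0,0,0],[0.035,0.25,0,0,0,0],[0.035,0.25,0,0,0,0],[0.035,0.25,0,0,0,0],[0.035,0.25,0,0,0,0],[0.035,0.25,0,0,0,0],[0.035,0.25,0,0,0,0],[0.035,0.25,0,0,0,0],[0.035,0.25,0,0,0,0],[0.035,0.25,0,0,0,0],[0.02,0.15,0,0,0,0]]]'
python3 - <<'E'
from h import *
a=snap('scene','s4.png'); 
cv2.imwrite('pics/c4.png',cv2.resize(cv2.cvtColor(a,cv2.COLOR_RGB2BGR)[200:340,300:470],None,fx=4.2,fy=4.2,interpolation=cv2.INTER_CUBIC))
E
```

```text
time: 6.4
ee_pos: [0.5662, 0.2018, 0.0454]
tcp_rot: [180.0, 0.0, 81.5]
wrist_force: [-0.6, -6.3, 5.3]
opening: -0.0002
grasp_force: 2.9
```

View pics/c4.png

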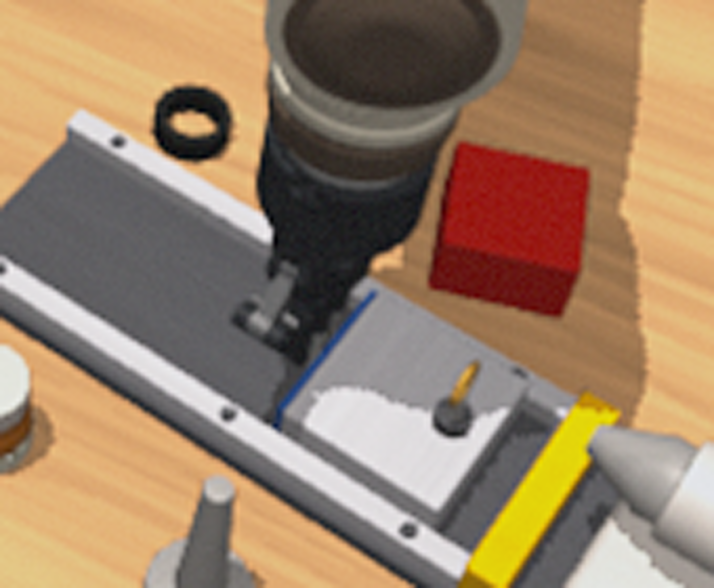

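The carrier is level against the fingers at crop (330,350), with about 25 mm left to the yellow stop. I'll continue and watch for the force to rise.

```bash
python3 -m crank '[[[0.028,0.2,0,0,0,0],[0.028,0.2,0,0,0,0],[0.028,0.2,0,0,0,0],[0.02,0.15,0,0,0,0]]]';python3 -m crank '[[[0.014,0.1,0,0,0,0],[0.014,0.1,0,0,0,0]]]';python3 -m crank '[[[0.007,0.05,0,0,0,0],[0.007,0.05,0,0,0,0]]]'
```

```text
time: 6.78
ee_pos: [0.5682, 0.2166, 0.0453]
tcp_rot: [-180.0, 0.0, 81.5]
wrist_force: [-0.2, -5.3, 3.7]
opening: -0.0001
grasp_force: 2.5
time: 6.95
ee_pos: [0.5688, 0.2205, 0.0453]
tcp_rot: [-180.0, 0.0, 81.5]
wrist_force: [0.1, -4.6, 3.6]
opening: -0.0001
grasp_force: 2.5
time: 7.12
ee_pos: [0.5691, 0.2224, 0.0453]
tcp_rot: [-180.0, 0.0, 81.5]
wrist_force: [-0.7, -4.8, 4.1]
opening: -0.0
grasp_force: 2.5
```

```bash
python3 -m crank '[[[0.01,0.07,0,0,0,0],[0.01,0.07,0,0,0,0]]]';python3 -m crank '[[[0.01,0.07,0,0,0,0]]]';python3 -m crank '[[[0.007,0.05,0,0,0,0]]]'
```

```text
time: 7.28
ee_pos: [0.5694, 0.2232, 0.0453]
tcp_rot: [180.0, 0.2, 81.4]
wrist_force: [-1.8, -22.4, 8.1]
opening: -0.0
grasp_force: 10.8
time: 7.37
ee_pos: [0.5695, 0.2233, 0.0453]
tcp_rot: [180.0, 0.4, 81.3]
wrist_force: [-3.0, -27.2, 10.3]
opening: -0.0002
grasp_force: 14.3
time: 7.45
ee_pos: [0.5695, 0.2234, 0.0453]
tcp_rot: [180.0, 0.5, 81.3]
wrist_force: [-4.3, -31.4, 11.9]
opening: 0.0001
grasp_force: 15.9
```

It stopped hard at y=0.223, as predicted. I'll back away, rise and verify.

```bash
python3 -m crank '[[[-0.01,-0.1,0,0,0,0],[-0.02,-0.15,0,0,0,0],[-0.07,-0.5,0,0,0,0],[-0.07,-0.5,0,0,0,0],[-0.1,-0.7,0,0,0,0],[0,0,0.5,0,0,0],[0,0,1,0,0,0],[0,0,1,0,0,0],[0,0,1,0,0,0],[0,0,1,0,0,0],[0,0,1,0,0,0],[0,0,1,0,0,0],[0,-1,0.5,0,0,0],[0,-1,0,0,0,0],[0,-1,0,0,0,0],[0,-1,0,0,0,0],[0,-1,0,0,0,0],[0,-1,0,0,0,0],[0,-1,0,0,0,0],[0,-1,0,0,0,0]]]'
python3 - <<'E'
from h import *
a=snap('scene','s5.png'); b=snap('top','t5.png')
A=cv2.resize(a[220:350,310:450],(560,520),interpolation=cv2.INTER_CUBIC)
B=cv2.resize(b[165:255,95:215],(560,420),interpolation=cv2.INTER_CUBIC)
A=cv2.resize(A,(400,371));B=cv2.resize(B,(400,300))
o=np.zeros((371,800,3),np.uint8);o[:,:400]=A;o[:300,400:]=B
cv2.imwrite('pics/c5.png',np.clip(o[:,:,::-1]*1.3,0,255).astype(np.uint8))
E
```

```text
time: 9.12
ee_pos: [0.5642, 0.0274, 0.186]
tcp_rot: [180.0, -0.0, 81.5]
wrist_force: [0.5, -0.4, 0.6]
opening: 0.0001
grasp_force: 0.0
```

View pics/c5.png

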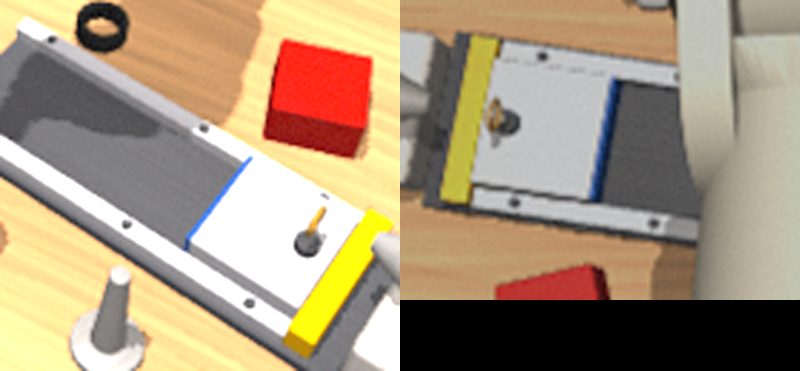

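The carrier is home: its front edge is flush with the yellow stop in both views, and the ring is upright. Next I'll move above the green button at about (0.612, -0.312).

```bash
python3 -m crank '[[[0.14,-1,0,0,0,0],[0.14,-1,0,0,0,0],[0.14,-1,0,0,0,0],[0.14,-1,0,0,0,0],[0.14,-1,0,0,0,0],[0.14,-1,0,0,0,0],[0.14,-1,0,0,0,0],[0.14,-1,0,0,0,0],[0.14,-1,0,0,0,0],[0.14,-1,0,0,0,0],[0.14,-1,0,0,0,0],[0.14,-1,0,0,0,0],[0.14,-1,0,0,0,0],[0.14,-1,0,0,0,0],[0.14,-1,0,0,0,0],[0.14,-1,0,0,0,0],[0.14,-0.9,0,0,0,0],[0,0,-0.8,0,0,0],[0,0,-0.8,0,0,0],[0,0,-0.8,0,0,0]]]';python3 -m crank '[[[0,0,0,0,0,0],[0,0,0,0,0,0]]]'
python3 - <<'E'
from h import *
m=bot.camera_model('wrist');p=bot.get_obs()['ee_pos'];a=snap('wrist','w6.png');s=snap('scene','s6.png')
f=210/np.tan(np.radians(m['vertical_fov'])/2)
def wp(X):
    q=np.array(m['R'])@X+m['t'];r=np.hypot(q[0],q[1]);th=np.arctan2(r,q[2]);return q[:2]/r*th*f+[m['cx'],m['cy']]
print(p,'green pred',wp(np.array([.612,-.312,.072])),'tip',wp(p-[0,0,.019]),'x+30',wp(np.array([.642,-.312,.072])),'y+30',wp(np.array([.612,-.282,.072])))
c=np.zeros((420,800,3),np.uint8);c[:,:560]=a;c[:240,560:]=cv2.resize(s[150:240,120:210],(240,240),interpolation=cv2.INTER_CUBIC)
cv2.imwrite('pics/c6.png',c[:,:,::-1])
E
```

```text
time: 10.88
ee_pos: [0.6124, -0.3094, 0.1371]
tcp_rot: [179.9, -0.0, 81.4]
wrist_force: [-0.4, 0.8, -0.4]
opening: 0.0
grasp_force: 0.0
time: 11.05
ee_pos: [0.6118, -0.3088, 0.137]
tcp_rot: [-179.9, -0.0, 81.5]
wrist_force: [-0.2, -0.8, 0.4]
opening: -0.0002
grasp_force: 0.0
[ 0.61177924 -0.30878335  0.13698386] green pred [283.92409727 242.28462126] tip [282.91466391 272.31271649] x+30 [331.33547624 235.52673245] y+30 [276.5770843  196.32462521]
```

View pics/c6.png

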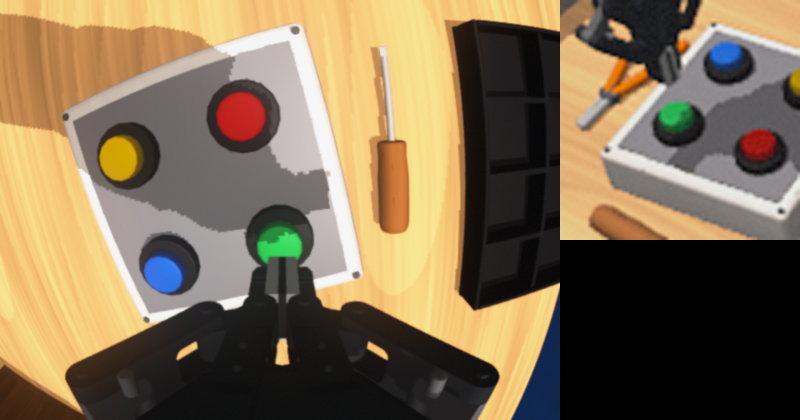

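The wrist view shows the green cap centred near (279,245). That puts it at about (0.610, -0.3135), so I'll correct a few mm and descend gently.

```bash
python3 -m crank '[[[-0.1,-0.22,0,0,0,0],[0,0,-0.5,0,0,0],[0,0,-0.5,0,0,0],[0,0,-0.5,0,0,0],[0,0,-0.4,0,0,0],[0,0,0,0,0,0]]]';python3 -m crank '[[[0,0,-0.1,0,0,0],[0,0,-0.1,0,0,0],[0,0,-0.1,0,0,0],[0,0,0,0,0,0]]]';python3 -m crank '[[[0,0,-0.07,0,0,0],[0,0,-0.07,0,0,0],[0,0,0,0,0,0]]]'
```

```text
time: 11.65
ee_pos: [0.609, -0.3133, 0.0962]
tcp_rot: [-179.8, -0.1, 81.5]
wrist_force: [-0.5, 0.7, -0.1]
opening: -0.0001
grasp_force: 0.0
time: 11.98
ee_pos: [0.6101, -0.3138, 0.0932]
tcp_rot: [180.0, 0.0, 81.5]
wrist_force: [-0.7, 0.5, -0.4]
opening: -0.0004
grasp_force: 0.0
time: 12.23
ee_pos: [0.6102, -0.3139, 0.0906]
tcp_rot: [180.0, 0.0, 81.5]
wrist_force: [1.3, -0.4, 1.9]
opening: 0.0
grasp_force: 0.7
```

```bash
python3 -m crank '[[[0,0,-0.07,0,0,0],[0,0,-0.07,0,0,0],[0,0,0,0,0,0]]]';python3 -m crank '[[[0,0,-0.06,0,0,0],[0,0,-0.06,0,0,0],[0,0,0,0,0,0]]]'
```

```text
time: 12.48
ee_pos: [0.6102, -0.3139, 0.0877]
tcp_rot: [180.0, 0.0, 81.5]
wrist_force: [1.6, -0.2, 2.4]
opening: -0.0004
grasp_force: 1.4
time: 12.73
ee_pos: [0.6102, -0.314, 0.0857]
tcp_rot: [180.0, 0.0, 81.5]
wrist_force: [1.0, 0.2, 4.7]
opening: -0.0002
grasp_force: 1.9
```

```bash
python3 -m crank '[[[0,0,-0.04,0,0,0],[0,0,0,0,0,0]]]';python3 -m crank '[[[0,0,-0.03,0,0,0],[0,0,0,0,0,0]]]'
```

```text
time: 12.9
ee_pos: [0.6102, -0.3139, 0.0855]
tcp_rot: [179.9, 0.0, 81.5]
wrist_force: [-0.5, 0.0, 7.6]
opening: -0.0003
grasp_force: 4.0
time: 13.07
ee_pos: [0.6103, -0.314, 0.0855]
tcp_rot: [179.9, 0.0, 81.5]
wrist_force: [-2.3, 1.8, 11.3]
opening: 0.0004
grasp_force: 5.5
```

It bottomed out: the position held at 0.0855 while the force rose above the 4 N spring. Withdrawing.

```bash
python3 -m crank '[[[0,0,0.1,0,0,0],[0,0,0.2,0,0,0],[0,0,0.4,0,0,0],[0,0,0.8,0,0,0],[0,0,1,0,0,0],[0,0,1,0,0,0],[0,0,1,0,0,0],[-1,0,0.5,0,0,0],[-1,0,0,0,0,0],[-1,0,0,0,0,0],[-1,0,0,0,0,0],[-1,0,0,0,0,0],[-1,0,0,0,0,0],[-1,0,0,0,0,0],[0,0,0,0,0,0],[0,0,0,0,0,0]]]'
python3 - <<'E'
from h import *
snap('scene','s7.png')
E
```

```text
time: 14.4
ee_pos: [0.4695, -0.314, 0.1844]
tcp_rot: [180.0, 0.0, 81.4]
wrist_force: [-0.2, 0.2, -0.3]
opening: 0.0002
grasp_force: 0.0
```

View pics/s7.png

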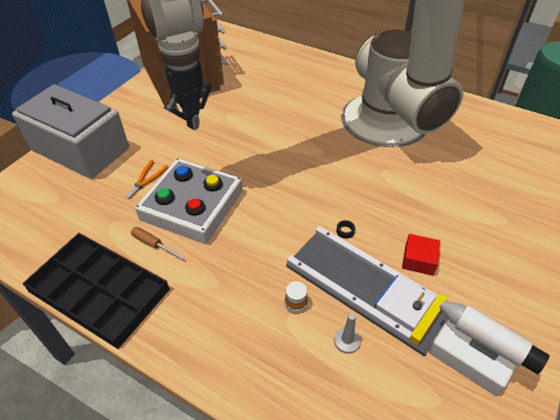

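The carrier is home at the stop (410,300), the green button is up (164,195), and everything else is where it was.

```bash
python3 -c "from workcell import bot; print(bot.job_done())"
```

```text
the job is handed in; nothing more can be done
None
```

The carrier is fully home against the yellow stop, the green button was pressed all the way down and has sprung back up, nothing else appears to have moved, and the job was handed in at about 14.5 s of the 48 s limit.

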